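# Eject a stamping die and hold it up to the inspection camera

## Robot

A 6-joint arm with a two-finger parallel gripper is mounted at the origin on the work surface. World frame = base frame: x ahead of the robot, y to its left, z up, the work surface at z = 0. Lengths are in m, angles in degrees, forces in N, time in s.
With the tool pointing down it reaches from about 0.4 to 0.825 m from the base axis. Payload 7 kg.
Tool frame: the origin (TCP) lies midway between the tips of the shut fingers; the grasp point (between the pads) lies 19 mm behind it (ctrl.hold_point_z is the distance from the TCP to the grasp point, in m); z points along the fingers, y is the line along which they close (so a half turn about z gives the same grasp; the last joint's range is limited). The gripper opens to 88 mm and grips with 3 to 60 N. Pads are 19 mm wide; open, the fingers measure 130 mm over their backs; the gripper's body (78 mm by 193 mm) begins 47 mm behind the grasp point.
Start: joints at [-56.144, 20.546, 0.682, 0, -70.136, -16.507], TCP at [0.201, -0.644, 0.227] pointing down, gripper open.
Joint ranges: [-176.03, 176.03], [-82.01, 121.73], [-58.28, 71.71], [-173.87, 95.51], [-174.79, -0.11], [-173.66, 173.66]. Speed limits (degrees/s): [136.94, 136.94, 172.46, 180, 180, 180].

## Interface

Orientations are given as [roll, pitch, yaw] about the fixed x, y, z axes, in that order (R = Rz(yaw) Ry(pitch) Rx(roll)).
In Python, from plant import ctrl gives the robot as it stands.
- The arm moves only by the tool apply_moves, never from a script. Its argument "deltas" is a list of rows, each an object with "fingers": the finger opening in mm, from 0 to 87.6; "delta_pos": the shift along the tool's x, y, z in mm, a list of three; "angular": the turn, a rotation vector about the tool's x, y, z in degrees, a list of three. A call has 1 to 10 rows; each row is the pose to reach, as a shift and turn from the pose commanded when the call began, along the tool's axes at that moment; what a row does not reach only later rows make up. A row lasts 1/10 s, in which the tool goes at most 50 mm and 8.59 degrees, less where a joint would pass 70% of its speed; a pose out of reach is approached as far as the arm can. A call with a gripper value outside its range is refused whole. The fingers move at their own pace and stop on an object; the grip force is fixed at half the most. Time passes only in rows, so rows that repeat a pose let the fingers close. It gives the time, the measured TCP pose, the force, the opening and the grip force at its end, in the units of the state.
- ctrl.get_obs(): the state, without advancing time (a new reading comes with each control period).
- ctrl.snapshot(name): name is "scene" or "top" or "wrist"; returns the picture (400x640x3 uint8, red, green, blue); there is no depth.
- ctrl.camera_params(name): a dict with "fx", "fy", "cx", "cy" (pixels), "dist_coeffs" ([k1, k2, p1, p2, k3] as OpenCV has them; the pictures are not rectified), "cam_to_world" (4x4, takes a point from camera to world coordinates); the wrist camera has in their place "mount" (4x4, takes a point from camera to tool coordinates, whose origin is the TCP and whose axes are the flange's). Camera axes: x right, y up, looking along -z (the intrinsics and any distortion apply to the point x, -y, -z); pixel columns grow to the right and rows downward; lengths in m; the calibration is good to about 2 mm. A picture is of the moment at which its call begins: read the wrist's pose just before it. camera_params takes no time and is no camera call.
- ctrl.close_job(): hands the job in; it is judged then, once.
The state is a dict: "clock": time; "joint_pos": joint angles; "qvel": joint speeds; "tau": joint torques, N m; "tool_pos": TCP position; "orientation": TCP orientation; "force": force on the tool from outside, world axes, zero at the start; "moment": the same for the moment, N m; "opening": finger opening in m; "gripper_force": force on a finger pad.
Only numpy, scipy, OpenCV 4.12 (cv2) and the standard library are available. Lean on these libraries where they do the work, as an engineer would, in place of code of your own. Each camera call takes 0.05 s, during which the arm holds its last target. There are 200 camera calls.

## Task

The round steel stamping die sits flush in its bolster on the silversmith's bench: press the pad of the ejector lever right down so that the die rises, grip the die by its raised end and draw it straight up out of its hole. Then hold it up to the small inspection camera that looks up from its stand, with its lower (working) face square to the lens and centred at the camera's focus, 90 mm in front of the lens. Finish while still holding it steady in the air there; do not bump the camera or its stand, and leave the other things on the bench where they are.

Things in the scene. Friction and masses are not known exactly. Their poses are not given: they have to be found in the camera images.
- bolster: Fixed dark steel block, 63 mm tall; in its flat top one vertical round hole, 29 mm wide, 36 mm deep, holds the die. Origin: on the bench, under the hole's centre; it spans x -60 to +40, y -35 to +35 mm of its own axes, z up. The ejector lever sticks out of its -x face, roughly towards the robot. It stands left or right, turned by up to 0.4 rad.
- die: Plain steel cylinder 28 mm in diameter, 36 mm long, about 170 g; at the start in the bolster's hole, its upper end flush with the block's top, so it cannot be gripped until the ejector lifts it. Origin: centre of its lower end, the working face; z along its axis, up to the end to grip (z = 36 mm).
- ejector (a joint): Ejector lever, a see-saw pivoted 30 mm above the bench, 44 mm from the hole's axis on the bolster's -x side; rad, 0 at the start (tail up, die flush), 0.44 at its stop (tail down, die about 18 mm proud of the block). Needs about 5 N on the pad; stiff, stays where it is left.
- lever_pad (a point): Centre of the top of the black square pad (32 by 32 mm, 10 mm thick) on the ejector lever's tail, 90 mm from the pivot, about 133 mm from the hole's axis on the bolster's -x side; about 53 mm above the bench at the start, 13 mm with the lever at its stop. Press it straight down; it moves sideways only 2 or 3 mm.
- camera_head: Inspection camera: grey tube, 34 mm in diameter, 80 mm long, black lens ring 46 mm in diameter, on a fixed stand (base 110 by 100 by 14 mm; post to 119 mm behind the tube). Origin: centre of the lens face, 110 mm above the bench; z: optical axis out of the lens, upward, leaning 25 degrees off vertical towards the robot (stand turned by up to 0.4 rad).
- camera_stand: The camera's fixed stand: dark base plate 110 by 100 by 14 mm and a steel post 14 mm thick up to 119 mm above the bench, 70 mm behind the lens (own +x). Origin: on the bench, right under the centre of the lens face; own -x is the side to which the lens leans.
- focus (a point): The camera's focus: the point in empty air on the optical axis, 90 mm in front of the lens, about 192 mm above the bench; axes as the camera head's (z away from the lens).
- spare_die: Bystander: a loose, wider and shorter steel die, 36 mm in diameter, 28 mm tall, standing on the bench between bolster and camera. Origin: centre of its underside.
- bangle: Bystander: plain grey metal bangle lying flat, 68 mm outside diameter, 12 mm tall, on the bench between bolster and camera, nearer the robot. Origin: centre of its underside.
- bench_block: Bystander: steel bench block 60 by 60 by 18 mm, farther back near the middle. Origin: centre of its underside.
- hammer: Bystander: wooden-handled hammer lying at the right side. Origin under its middle.
- tin: Bystander: yellow tin 80 mm in diameter, 100 mm tall, standing at the left side. Origin: centre of its underside.
- graver: Bystander: wooden-handled graver (like a screwdriver) lying at the left side, nearer the robot. Origin under its middle.
- bead_bowl: Bystander: blue bowl 100 mm wide, 35 mm tall, at the right side. Origin: centre of its underside.
Things that resemble listed ones, but are neither listed nor needed, are in the scene too. Leave any blue look-alike of the camera_stand alone. What is shaped like the bolster but purple is not meant.

How it is judged (in metres and radians):
On the way, in this order (a step that is already met when the one before it is completed fails the run):
1. the ejector lever is pressed right down and the die stands raised in the bolster (value of joint ejector above 0.36 rad and z of die in the frame of bolster between 0.04 and 0.055 m), for 0.2 s.
2. the die is held by the fingers, clear above the bolster's hole (contact force between the fingers and die above 1 N and z of die in the frame of bolster above 0.066 m), for 0.2 s.
At the end, for the whole second after the job is handed in: The die is held by the fingers alone, at rest in the air, the centre of its lower (working) face within 15 mm of the camera's focus and that face turned to the lens, its axis within 10 degrees of the optical axis (contact force between the fingers and die above 1 N and distance between die and focus below 0.015 m and angle between the z axis of die and the z axis of focus, either way round below 0.175 rad and z of die in the frame of camera_head above 0.06 m and angle between die's own z axis and vertical below 1.2 rad and height (world z) of die above 0.15 m and linear speed of die below 0.02 m/s and contact force between die and bolster below 0.05 N and contact force between die and camera_stand below 0.05 N); the arm keeps its last pose, push and grip.
It fails at once if the camera or its stand is bumped (contact force between any of the arm, the fingers, die and camera_stand above 2 N).
It fails at once if something else on the bench is pushed out of its place (more than 40 mm) (distance of any of spare_die, bangle, bench_block, hammer, tin, graver, bead_bowl from where it was at the start of the episode above 0.04 m).
It also fails if it takes over 51 s, if anything falls off the work surface, if the arm or the gripper's body presses on something with over 40 N, if the wrist force passes 120 N, or if a joint passes its speed limit or range.

## Working session

There is one attempt and no reset: what is moved stays moved. The work goes in short steps, Python scripts to look and compute and a tool call to move; the robot and the scene stay as the last step left them, time stands still between calls to the robot, and variables do not carry over. Pictures are saved under pics/ and viewed, at most 10 in all, crops included, and the job is handed in when it is done.

Besides the shell and the picture viewer there is one more tool, called after "Emit:" by a JSON object that holds its "method" and its "body". apply_moves: Moves the arm, as the interface text tells. Its arguments: {"type":"object","properties":{"deltas":{"type":"array"}},"required":["deltas"]}

```bash
mkdir -p pics; cat > h.py <<'E'
from plant import ctrl
import numpy as np, cv2
from scipy.spatial.transform import Rotation as R
def snap(n,f):
    o=ctrl.get_obs(); im=ctrl.snapshot(n); cv2.imwrite('pics/'+f,im[:,:,::-1]); return o,im
def T(o):
    M=np.eye(4); M[:3,:3]=R.from_euler('xyz',o['orientation'],degrees=True).as_matrix(); M[:3,3]=o['tool_pos']; return M
def cam(n,o=None):
    p=ctrl.camera_params(n); K=np.array([[p['fx'],0,p['cx']],[0,p['fy'],p['cy']],[0,0,1]])
    M=np.array(p['cam_to_world']) if 'cam_to_world' in p else T(o)@np.array(p['mount'])
    return K,np.array(p['dist_coeffs'],float),M
def px2w(n,uv,z,o=None):
    K,d,M=cam(n,o); uv=np.array(uv,float).reshape(-1,1,2)
    q=cv2.undistortPoints(uv,K,d)[:,0]; r=np.c_[q[:,0],-q[:,1],-np.ones(len(q))]@M[:3,:3].T
    c=M[:3,3]; return c+r*((np.array(z)-c[2])/r[:,2])[:,None]
def w2px(n,P,o=None):
    K,d,M=cam(n,o); P=np.array(P,float).reshape(-1,3); q=(P-M[:3,3])@M[:3,:3]; q=q*[1,-1,-1]
    return cv2.projectPoints(q,np.zeros(3),np.zeros(3),K,d)[0][:,0]
E
python3 - <<'E'
from h import *
o,a=snap('scene','s0.png');_,b=snap('top','t0.png')
print(o)
for n in('scene','top'):print(cam(n))
print(ctrl.camera_params('wrist'))
E
```

```text
{'clock': 0.0, 'joint_pos': array([-5.61433436e+01,  2.05928456e+01,  6.33667986e-01, -1.91483491e-02,
       -7.01353836e+01, -1.65051847e+01]), 'qvel': array([ 0.00301961,  0.0990308 ,  0.01718168,  0.12962153, -0.05732586,
       -0.1087922 ]), 'tau': array([-1.89130878e-03, -5.82725251e+01,  2.93052614e+01,  6.99729592e+00,
        6.85297549e-03, -1.68699376e-04]), 'tool_pos': array([ 0.20111249, -0.64383563,  0.22560902]), 'orientation': array([ 1.79904221e+02, -9.60873274e-03, -1.62655042e+02]), 'force': array([0.333356  , 0.24675732, 0.9150103 ]), 'moment': array([-0.04311768,  0.01734992,  0.041789  ]), 'gripper_force': 0.0, 'opening': 0.0874410429943324}
(array([[370.95164016,   0.        , 322.24377303],
       [  0.        , 370.95164016, 200.57650762],
       [  0.        ,   0.        ,   1.        ]]), array([0.03073674, 0.        , 0.        , 0.        , 0.        ]), array([[-0.8863322 , -0.28162442,  0.36756348,  0.94737522],
       [ 0.46304821, -0.53690507,  0.70520869,  0.71050043],
       [-0.00125729,  0.79524879,  0.60628194,  0.73033018],
       [ 0.        
[... 457 characters left out ...]
096395e-02,  7.59540930e-02,  9.96843478e-01,
         1.32833651e+00],
       [ 0.00000000e+00,  0.00000000e+00,  0.00000000e+00,
         1.00000000e+00]]))
{'fx': 314.89589662463914, 'fy': 314.89589662463914, 'cx': 320.69877142705, 'cy': 202.04882006621023, 'dist_coeffs': array([-0.03544096,  0.        ,  0.        ,  0.        ,  0.        ]), 'mount': array([[ 3.55516779e-04,  9.51081093e-01,  3.08941140e-01,
         8.43541973e-02],
       [ 9.99999935e-01, -3.54945082e-04, -5.80537777e-05,
        -6.59729667e-04],
       [ 5.44432879e-05,  3.08941141e-01, -9.51081158e-01,
        -1.57880493e-01],
       [ 0.00000000e+00,  0.00000000e+00,  0.00000000e+00,
         1.00000000e+00]])}
```

View pics/s0.png

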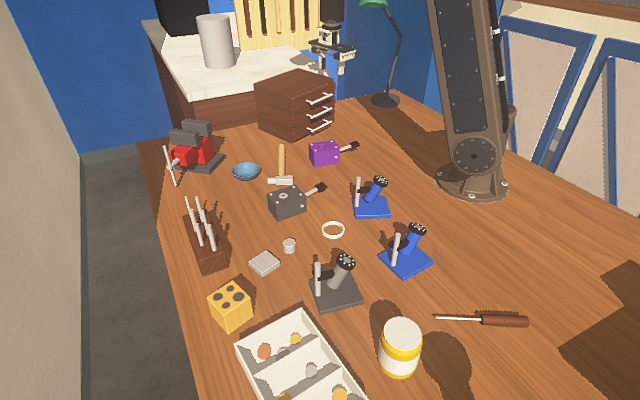

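View pics/t0.png

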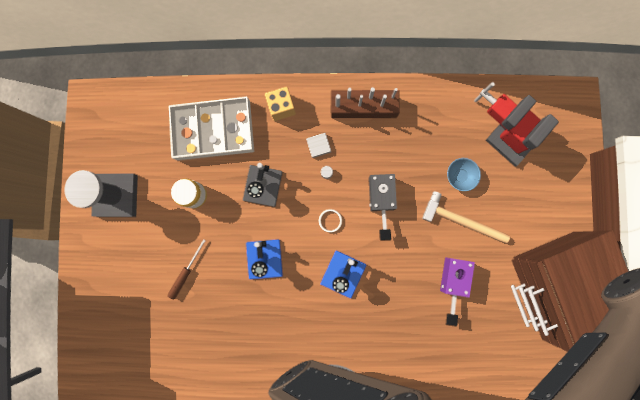

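Seen in the top picture:
- Bolster: dark grey at (383,190). Its look-alike is purple at (458,278).
- Camera stand: dark grey at (263,185), lens at (256,190). Its look-alikes are blue, at (264,259) and (344,274).
- The bangle is at (330,221), the spare die at (326,172), the bench block at (318,145).

I choose the grey pair and check them in one close crop.

```bash
python3 - <<'E'
from h import *
im=cv2.imread('pics/t0.png')[140:260,230:430]
cv2.imwrite('pics/c0.png',cv2.resize(im,None,fx=4,fy=4,interpolation=cv2.INTER_CUBIC))
E
```

```text
(no output)
```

View pics/c0.png

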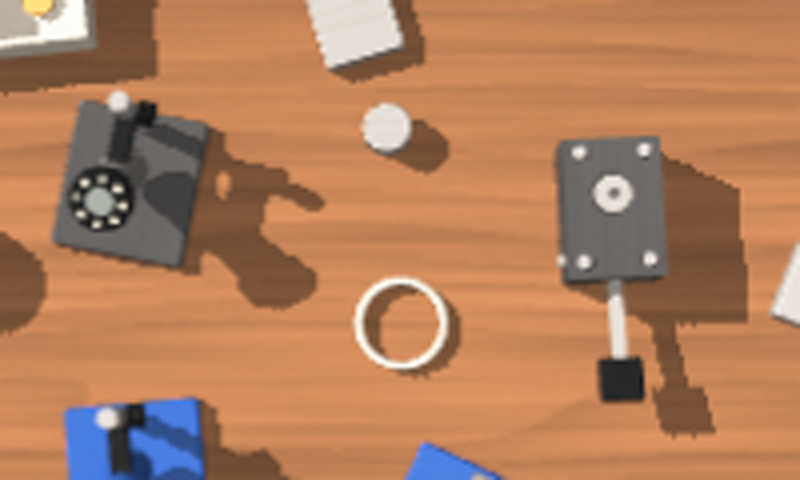

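The crop shows the grey bolster with the die at crop (613,193) and its black pad at (621,379). The grey stand's lens is at (101,198), its base corners at (82,100), (208,125), (182,268), (53,242) and its post top at (118,101).

```bash
python3 - <<'E'
from h import *
c=lambda *p:np.array(p)/4+[230-.375,140-.375]
f=lambda P:np.round(P,4).tolist()
print('die',f(px2w('top',c((613,193)),.063)),'pad',f(px2w('top',c((621,379)),.053)))
B=px2w('top',c((558,143),(658,138),(666,276),(567,284)),.063);print('bol corners',f(B),f(np.linalg.norm(B-np.roll(B,1,0),axis=1)))
S=px2w('top',c((82,100),(208,125),(182,268),(53,242)),.014);print('stand',f(S),f(np.linalg.norm(S-np.roll(S,1,0),axis=1)),f(S.mean(0)))
L=px2w('top',c((101,198)),.11);print('lens',f(L),'post',f(px2w('top',c((118,101)),.119)))
print('scene lens',f(px2w('scene',[(344,262)],.11)))
e1=S[0]-S[3]+S[1]-S[2];e2=S[0]-S[1]+S[3]-S[2]
print('yaw stand',np.degrees([np.arctan2(e1[1],e1[0]),np.arctan2(-e2[0],e2[1])]))
e1=B[0]-B[3]+B[1]-B[2];e2=B[0]-B[1]+B[3]-B[2]
print('yaw bol',np.degrees([np.arctan2(e1[1],e1[0]),np.arctan2(-e2[0],e2[1])]))
E
```

```text
die [[0.633, -0.149, 0.063]] pad [[0.5013, -0.1546, 0.053]]
bol corners [[0.6688, -0.1102, 0.063], [0.6723, -0.1814, 0.063], [0.5739, -0.1859, 0.063], [0.5683, -0.1158, 0.063]] [0.1006, 0.0714, 0.0985, 0.0704]
stand [[0.7089, 0.24, 0.014], [0.6896, 0.1453, 0.014], [0.5831, 0.1636, 0.014], [0.6025, 0.2601, 0.014]] [0.1083, 0.0966, 0.1081, 0.0984] [0.646, 0.2023, 0.014]
lens [[0.6249, 0.2076, 0.11]] post [[0.6908, 0.1952, 0.119]]
scene lens [[0.6339, 0.2151, 0.11]]
yaw stand [-10.24909469 -11.42067005]
yaw bol [2.91638793 3.71250153]
```

Every size matches the description: block 100×70, die to pad 132 mm, stand base 108×97. The bolster yaw is about 3° and the stand yaw about -10.7°. Next I hover over the pad.

```bash
cat >> h.py <<'E'
def go(pos,Rt):
    o=ctrl.get_obs(); M=T(o); Rt=Rt.as_matrix() if hasattr(Rt,'as_matrix') else Rt
    d=M[:3,:3].T@(np.array(pos)-M[:3,3])*1000; w=R.from_matrix(M[:3,:3].T@Rt).as_rotvec(degrees=True)
    print('t',o['clock'],'tcp',o['tool_pos'].round(4),'rpy',np.round(o['orientation'],2),'| dpos',d.round(1),'ang',w.round(2), '|d|',np.linalg.norm(d).round(1))
down=lambda yaw:R.from_euler('xyz',[180,0,yaw],degrees=True)
E
python3 -c "
from h import *
go([.515,-.154,.2],down(-177))"
```

```text
t 0.1 tcp [ 0.2011 -0.6439  0.2257] rpy [ 1.7991e+02 -1.0000e-02 -1.6266e+02] | dpos [-445.6  374.    26.2] ang [ 0.08 -0.02 14.34] |d| 582.4
```

Emit:
{"method": "apply_moves", "body": {"deltas": [{"fingers": 0, "delta_pos": [-15, 12, 1], "angular": [0, 0, 1]}, {"fingers": 0, "delta_pos": [-45, 37, 2], "angular": [0, 0, 2]}, {"fingers": 0, "delta_pos": [-80, 67, 5], "angular": [0, 0, 4]}, {"fingers": 0, "delta_pos": [-118, 99, 7], "angular": [0, 0, 6]}, {"fingers": 0, "delta_pos": [-156, 131, 9], "angular": [0, 0, 7]}, {"fingers": 0, "delta_pos": [-194, 163, 11], "angular": [0, 0, 8]}, {"fingers": 0, "delta_pos": [-232, 195, 14], "angular": [0, 0, 9]}, {"fingers": 0, "delta_pos": [-270, 227, 16], "angular": [0, 0, 10]}, {"fingers": 0, "delta_pos": [-300, 252, 18], "angular": [0, 0, 11]}, {"fingers": 0, "delta_pos": [-330, 277, 20], "angular": [0, 0, 12]}]}}

```text
clock: 1.1
tool_pos: [0.4342, -0.2796, 0.2064]
orientation: [180.0, -0.0, -174.7]
force: [-0.1, -1.1, -0.6]
opening: 0.0134
gripper_force: 0.0
```

Emit:
{"method": "apply_moves", "body": {"deltas": [{"fingers": 0, "delta_pos": [-28, 23, 1], "angular": [0, 0, 1]}, {"fingers": 0, "delta_pos": [-56, 47, 3], "angular": [0, 0, 2]}, {"fingers": 0, "delta_pos": [-80, 67, 4], "angular": [0, 0, 2]}, {"fingers": 0, "delta_pos": [-95, 79, 5], "angular": [0, 0, 2]}, {"fingers": 0, "delta_pos": [-95, 79, 5], "angular": [0, 0, 2]}, {"fingers": 0, "delta_pos": [-95, 79, 5], "angular": [0, 0, 2]}, {"fingers": 0, "delta_pos": [-95, 79, 5], "angular": [0, 0, 2]}]}}

```text
clock: 1.8
tool_pos: [0.5201, -0.1946, 0.2015]
orientation: [180.0, -0.0, -176.7]
force: [1.1, -0.7, 0.0]
opening: 0.0009
gripper_force: 0.0
```

```bash
python3 -c "
from h import *
go([.501,-.1546,.12],down(-177))
o,_=snap('wrist','w1.png')
print(w2px('wrist',[[.5013,-.1546,.053],[.633,-.149,.063]],o).round(1))
cv2.imwrite('pics/w1.png',cv2.imread('pics/w1.png'))"
```

```text
t 1.8 tcp [ 0.5201 -0.1946  0.2015] rpy [ 1.8000e+02 -3.0000e-02 -1.7669e+02] | dpos [16.7 41.  81.5] ang [ 0.   -0.03  0.31] |d| 92.7
[[362.6 171.7]
 [356.9 291.9]]
```

View pics/w1.png

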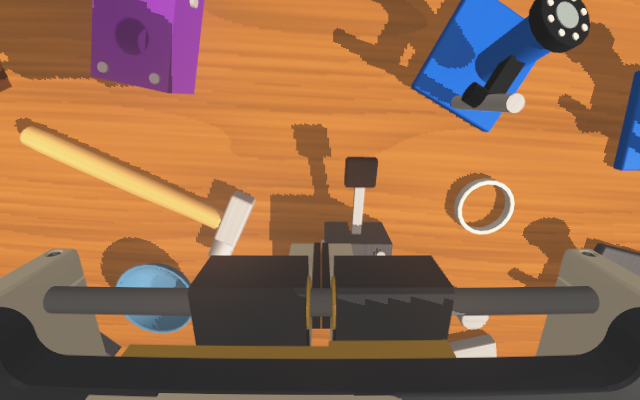

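The black pad is at (361,172), against a predicted (362.6,171.7), so the position holds. The purple and blue look-alikes at the top are clear of my path. Next I go above the pad and press.

Emit:
{"method": "apply_moves", "body": {"deltas": [{"fingers": 0, "delta_pos": [6, 14, 20], "angular": [0, 0, 0]}, {"fingers": 0, "delta_pos": [14, 32, 50], "angular": [0, 0, 0]}, {"fingers": 0, "delta_pos": [18, 41, 85], "angular": [0, 0, 0]}, {"fingers": 0, "delta_pos": [18, 41, 115], "angular": [0, 0, 0]}, {"fingers": 0, "delta_pos": [18, 41, 132], "angular": [0, 0, 0]}, {"fingers": 0, "delta_pos": [18, 41, 140], "angular": [0, 0, 0]}, {"fingers": 0, "delta_pos": [18, 41, 140], "angular": [0, 0, 0]}]}}

```text
clock: 2.55
tool_pos: [0.4998, -0.1547, 0.061]
orientation: [-180.0, -0.1, -176.7]
force: [-0.3, 0.5, 0.7]
opening: 0.0003
gripper_force: 0.0
```

Emit:
{"method": "apply_moves", "body": {"deltas": [{"fingers": 0, "delta_pos": [0, 0, 6], "angular": [0, 0, 0]}, {"fingers": 0, "delta_pos": [0, 0, 12], "angular": [0, 0, 0]}, {"fingers": 0, "delta_pos": [0, 0, 18], "angular": [0, 0, 0]}, {"fingers": 0, "delta_pos": [0, 0, 24], "angular": [0, 0, 0]}, {"fingers": 0, "delta_pos": [0, 0, 30], "angular": [0, 0, 0]}, {"fingers": 0, "delta_pos": [0, 0, 36], "angular": [0, 0, 0]}, {"fingers": 0, "delta_pos": [0, 0, 41], "angular": [0, 0, 0]}, {"fingers": 0, "delta_pos": [0, 0, 45], "angular": [0, 0, 0]}, {"fingers": 0, "delta_pos": [0, 0, 45], "angular": [0, 0, 0]}]}}

```text
clock: 3.45
tool_pos: [0.5011, -0.154, 0.0161]
orientation: [-180.0, 0.0, -176.6]
force: [0.6, -0.9, 0.8]
opening: 0.0003
gripper_force: 0.4
```

Emit:
{"method": "apply_moves", "body": {"deltas": [{"fingers": 0, "delta_pos": [0, 0, 1.5], "angular": [0, 0, 0]}, {"fingers": 0, "delta_pos": [0, 0, 3], "angular": [0, 0, 0]}, {"fingers": 0, "delta_pos": [0, 0, 4], "angular": [0, 0, 0]}, {"fingers": 0, "delta_pos": [0, 0, 4], "angular": [0, 0, 0]}, {"fingers": 0, "delta_pos": [0, 0, 4], "angular": [0, 0, 0]}]}}

```text
clock: 3.95
tool_pos: [0.5014, -0.1542, 0.0144]
orientation: [-180.0, 0.1, -176.6]
force: [-5.6, 1.1, 20.9]
opening: 0.0002
gripper_force: 11.2
```

```bash
python3 - <<'E'
from h import *
snap('scene','s1.png'); print(ctrl.get_obs()['force'])
im=cv2.imread('pics/s1.png')[160:320,230:390]
cv2.imwrite('pics/c1.png',cv2.resize(im,None,fx=3.5,fy=3.5,interpolation=cv2.INTER_CUBIC))
E
```

```text
[-6.22991737  2.16429033 21.89610063]
```

View pics/c1.png

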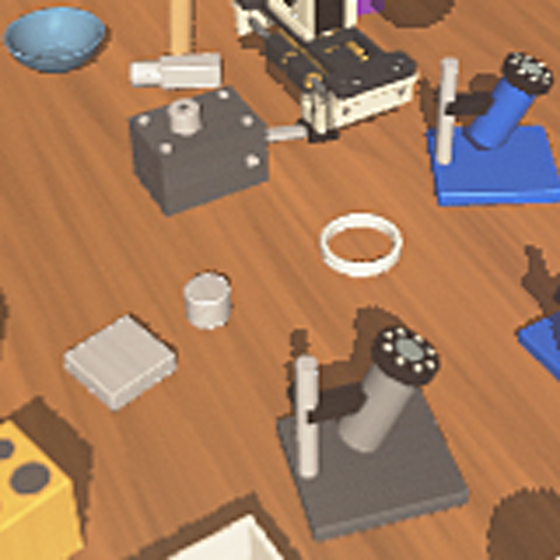

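The lever is at its stop (21 N) and the die stands proud at crop (183,102). The grey stand's lens centre is at crop (409,350). I check both by triangulating against the top view.

```bash
python3 - <<'E'
from h import *
c=lambda *p:(np.array(p)+.5)/3.5-.5+[230,160]
print('die',px2w('scene',c((183,102)),.081).round(4),'lens',px2w('scene',c((409,350)),.11).round(4))
print(w2px('scene',[[.633,-.149,.081],[.627,.21,.11]]).round(1),c((183,102),(409,350)))
go([.634,-.149,.15],down(-177)); go([.634,-.149,.0655],down(-177))
E
```

```text
die [[ 0.6341 -0.1531  0.081 ]] lens [[0.6252 0.2115 0.11  ]]
[[282.8 189.4]
 [345.5 259.5]] [[281.92857143 188.78571429]
 [346.5        259.64285714]]
t 4.0 tcp [ 0.5014 -0.1541  0.0144] rpy [-1.7997e+02  1.2000e-01 -1.7660e+02] | dpos [-132.9   -2.8 -135.3] ang [-0.03  0.12  0.4 ] |d| 189.7
t 4.0 tcp [ 0.5014 -0.1541  0.0144] rpy [-1.7997e+02  1.2000e-01 -1.7660e+02] | dpos [-132.8   -2.7  -50.8] ang [-0.03  0.12  0.4 ] |d| 142.2
```

Emit:
{"method": "apply_moves", "body": {"deltas": [{"fingers": 0, "delta_pos": [0, 0, -15], "angular": [0, 0, 0]}, {"fingers": 0, "delta_pos": [0, 0, -50], "angular": [0, 0, 0]}, {"fingers": 50, "delta_pos": [0, 0, -95], "angular": [0, 0, 0]}, {"fingers": 60, "delta_pos": [-30, -1, -130], "angular": [0, 0, 0]}, {"fingers": 60, "delta_pos": [-65, -2, -138], "angular": [0, 0, 0]}, {"fingers": 60, "delta_pos": [-100, -3, -138], "angular": [0, 0, 0]}, {"fingers": 60, "delta_pos": [-125, -3, -138], "angular": [0, 0, 0]}, {"fingers": 60, "delta_pos": [-132, -3, -138], "angular": [0, 0, 0]}, {"fingers": 60, "delta_pos": [-132, -3, -138], "angular": [0, 0, 0]}, {"fingers": 60, "delta_pos": [-132, -3, -138], "angular": [0, 0, 0]}]}}

```text
clock: 5.0
tool_pos: [0.6316, -0.1492, 0.15]
orientation: [180.0, -0.1, -176.7]
force: [-0.0, 0.0, 0.4]
opening: 0.0576
gripper_force: 0.0
```

```bash
python3 - <<'E'
from h import *
go([.6335,-.15,.066],down(-177))
o,_=snap('wrist','w2.png')
print(w2px('wrist',[[.6335,-.15,.081]],o).round(1))
E
```

```text
t 5.0 tcp [ 0.6316 -0.1492  0.15  ] rpy [ 1.7998e+02 -6.0000e-02 -1.7666e+02] | dpos [-1.9 -0.9 84. ] ang [ 0.02 -0.06  0.34] |d| 84.1
[[320.4 217.4]]
```

View pics/w2.png

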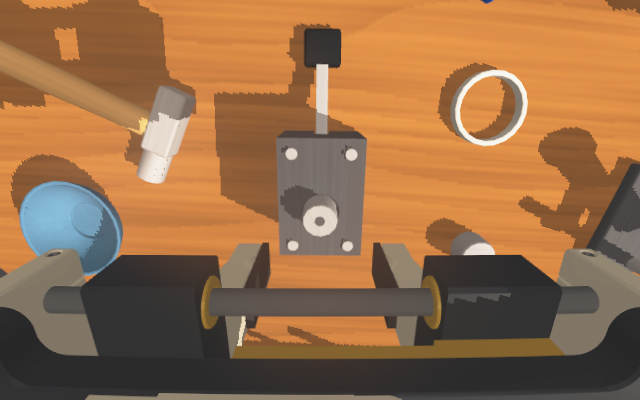

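The raised die is at (320,221), against a predicted (320.4,217.4), so about 2 mm farther ahead. I descend around it and grip.

Emit:
{"method": "apply_moves", "body": {"deltas": [{"fingers": 60, "delta_pos": [-2, 0, 15], "angular": [0, 0, 0]}, {"fingers": 60, "delta_pos": [-3.5, -1, 40], "angular": [0, 0, 0]}, {"fingers": 60, "delta_pos": [-3.5, -1, 62], "angular": [0, 0, 0]}, {"fingers": 60, "delta_pos": [-3.5, -1, 77], "angular": [0, 0, 0]}, {"fingers": 60, "delta_pos": [-3.5, -1, 83], "angular": [0, 0, 0]}, {"fingers": 60, "delta_pos": [-3.5, -1, 84], "angular": [0, 0, 0]}, {"fingers": 60, "delta_pos": [-3.5, -1, 84], "angular": [0, 0, 0]}]}}

```text
clock: 5.75
tool_pos: [0.6365, -0.1502, 0.0672]
orientation: [-180.0, 0.1, -176.6]
force: [-0.2, -0.7, 1.0]
opening: 0.0602
gripper_force: 0.0
```

Emit:
{"method": "apply_moves", "body": {"deltas": [{"fingers": 35, "delta_pos": [0, 0, 0], "angular": [0, 0, 0]}, {"fingers": 30, "delta_pos": [0, 0, 0], "angular": [0, 0, 0]}, {"fingers": 26, "delta_pos": [0, 0, 0], "angular": [0, 0, 0]}, {"fingers": 20, "delta_pos": [0, 0, 0], "angular": [0, 0, 0]}, {"fingers": 10, "delta_pos": [0, 0, 0], "angular": [0, 0, 0]}, {"fingers": 10, "delta_pos": [0, 0, 0], "angular": [0, 0, 0]}, {"fingers": 10, "delta_pos": [0, 0, 0], "angular": [0, 0, 0]}, {"fingers": 10, "delta_pos": [0, 0, 0], "angular": [0, 0, 0]}, {"fingers": 10, "delta_pos": [0, 0, 0], "angular": [0, 0, 0]}]}}

```text
clock: 6.65
tool_pos: [0.6361, -0.1501, 0.0667]
orientation: [180.0, 0.0, -176.6]
force: [0.8, 0.8, 2.0]
opening: 0.0271
gripper_force: 30.0
```

Emit:
{"method": "apply_moves", "body": {"deltas": [{"fingers": 10, "delta_pos": [0, 0, -3], "angular": [0, 0, 0]}, {"fingers": 10, "delta_pos": [0, 0, -8], "angular": [0, 0, 0]}, {"fingers": 10, "delta_pos": [0, 0, -15], "angular": [0, 0, 0]}, {"fingers": 10, "delta_pos": [0, 0, -25], "angular": [0, 0, 0]}, {"fingers": 10, "delta_pos": [0, 0, -40], "angular": [0, 0, 0]}, {"fingers": 10, "delta_pos": [0, 0, -60], "angular": [0, 0, 0]}, {"fingers": 10, "delta_pos": [0, 0, -85], "angular": [0, 0, 0]}, {"fingers": 10, "delta_pos": [0, 0, -115], "angular": [0, 0, 0]}, {"fingers": 10, "delta_pos": [0, 0, -145], "angular": [0, 0, 0]}, {"fingers": 10, "delta_pos": [0, 0, -165], "angular": [0, 0, 0]}]}}

```text
clock: 7.65
tool_pos: [0.6363, -0.1505, 0.2351]
orientation: [-180.0, 0.2, -176.6]
force: [0.7, -0.0, -1.8]
opening: 0.0268
gripper_force: 30.0
```

```bash
python3 - <<'E'
from h import *
yaw=np.radians(-10.7); a=np.radians(25)
ax=np.array([-np.sin(a)*np.cos(yaw),-np.sin(a)*np.sin(yaw),np.cos(a)])
L=np.array([.6255,.2095,.11]); F=L+.09*ax; tz=-ax
ty=np.array([np.sin(yaw),-np.cos(yaw),0]); ty=-ty; tx=np.cross(ty,tz)
Rt=np.c_[tx,ty,tz]; print(F.round(4),tx.round(2),ty.round(2), 'rpy',R.from_matrix(Rt).as_euler('xyz',degrees=True).round(2))
np.savez('tgt.npz',F=F,Rt=Rt,ax=ax)
# via: 60 mm farther out on the axis, tool turned
go(F+ax*(.0217+.06),Rt); go(F+ax*.0217,Rt)
print(ctrl.get_obs()['opening'],ctrl.get_obs()['joint_pos'].round(1))
o,_=snap('wrist','w3.png')
E
```

```text
[0.5881 0.2166 0.1916] [-0.89  0.17 -0.42] [ 0.19  0.98 -0.  ] rpy [180.   25.  169.3]
t 7.65 tcp [ 0.6363 -0.1505  0.2351] rpy [-1.7996e+02  1.6000e-01 -1.7665e+02] | dpos [ 60.  377.6 -30.9] ang [  3.05 -24.71  13.83] |d| 383.6
t 7.65 tcp [ 0.6363 -0.1505  0.2351] rpy [-1.7996e+02  1.6000e-01 -1.7665e+02] | dpos [ 35.6 371.5  23.5] ang [  3.05 -24.71  13.83] |d| 373.9
0.026795307490506348 [  3.8  18.2  -1.6   0.  -70.  -90.4]
```

View pics/w3.png

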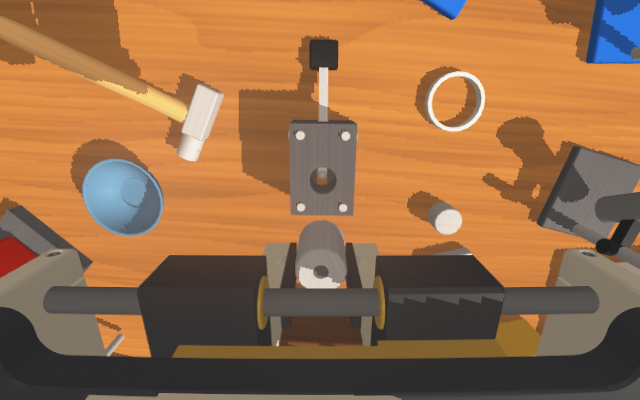

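The hole is empty and the die is held upright, from about (320,225) to (322,285). I carry it to a point 60 mm beyond the focus on the optical axis, turning on the way.

Emit:
{"method": "apply_moves", "body": {"deltas": [{"fingers": 10, "delta_pos": [1, 6, -2], "angular": [0.1, -0.8, 0.4]}, {"fingers": 10, "delta_pos": [4, 20, -5], "angular": [0.3, -2.5, 1.4]}, {"fingers": 10, "delta_pos": [7, 42, -8], "angular": [0.6, -4.9, 2.8]}, {"fingers": 10, "delta_pos": [11, 68, -11], "angular": [0.9, -7.4, 4.1]}, {"fingers": 10, "delta_pos": [15, 94, -14], "angular": [1.2, -9.9, 5.5]}, {"fingers": 10, "delta_pos": [19, 120, -17], "angular": [1.5, -12.4, 6.9]}, {"fingers": 10, "delta_pos": [23, 146, -20], "angular": [1.8, -14.8, 8.3]}, {"fingers": 10, "delta_pos": [27, 170, -22], "angular": [2.1, -17.3, 9.7]}, {"fingers": 10, "delta_pos": [30, 185, -24], "angular": [2.3, -19, 10.6]}, {"fingers": 10, "delta_pos": [31, 192, -25], "angular": [2.5, -20, 11.2]}]}}

```text
clock: 8.7
tool_pos: [0.5918, 0.0408, 0.2555]
orientation: [-179.5, 20.1, 172.2]
force: [0.0, -0.0, -2.2]
opening: 0.027
gripper_force: 30.0
```

```bash
python3 - <<'E'
from h import *
t=np.load('tgt.npz'); go(t['F']+t['ax']*(.0217+.06),t['Rt']); o=ctrl.get_obs(); print(o['opening'],o['joint_pos'].round(1))
E
```

```text
t 8.7 tcp [0.5918 0.0408 0.2555] rpy [-179.48   20.11  172.17] | dpos [ 54.8 175.  -32.4] ang [ 0.58 -4.88  2.67] |d| 186.3
0.026981056419405194 [  30.5    0.3  -31.1   18.4  -44.4 -140. ]
```

Joint 6 is nearing its limit. The die is round, so I can spin the tool back about the die axis at no cost.

```bash
python3 - <<'E'
from h import *
t=np.load('tgt.npz'); Rt=t['Rt']@R.from_euler('z',-27,degrees=True).as_matrix(); np.savez('tgt.npz',F=t['F'],ax=t['ax'],Rt=Rt)
go(t['F']+t['ax']*(.0217+.06),Rt)
E
```

```text
t 8.7 tcp [0.5918 0.0408 0.2555] rpy [-179.48   20.11  172.17] | dpos [ 54.8 175.  -32.4] ang [  1.72  -4.64 -24.31] |d| 186.3
```

Emit:
{"method": "apply_moves", "body": {"deltas": [{"fingers": 10, "delta_pos": [2, 6, -1], "angular": [0, -0.2, -1.2]}, {"fingers": 10, "delta_pos": [6, 20, -4], "angular": [0.2, -0.6, -3.5]}, {"fingers": 10, "delta_pos": [13, 42, -8], "angular": [0.4, -1.2, -6.5]}, {"fingers": 10, "delta_pos": [21, 66, -12], "angular": [0.7, -1.9, -9.8]}, {"fingers": 10, "delta_pos": [29, 92, -17], "angular": [0.9, -2.5, -13]}, {"fingers": 10, "delta_pos": [37, 118, -22], "angular": [1.1, -3.2, -16.5]}, {"fingers": 10, "delta_pos": [45, 144, -27], "angular": [1.4, -3.8, -20]}, {"fingers": 10, "delta_pos": [51, 163, -30], "angular": [1.6, -4.3, -22.5]}, {"fingers": 10, "delta_pos": [54, 172, -32], "angular": [1.7, -4.6, -24]}, {"fingers": 10, "delta_pos": [55, 175, -32], "angular": [1.7, -4.6, -24.3]}]}}

```text
clock: 9.7
tool_pos: [0.5559, 0.2223, 0.2655]
orientation: [-168.0, 22.0, -161.3]
force: [0.8, -0.5, -2.7]
opening: 0.027
gripper_force: 30.0
```

```bash
python3 - <<'E'
from h import *
t=np.load('tgt.npz'); go(t['F']+t['ax']*.0217,t['Rt']); o=ctrl.get_obs(); print(o['opening'],o['joint_pos'].round(1))
o,_=snap('wrist','w4.png'); snap('scene','s4.png')
L=t['F']-.09*t['ax']; print(w2px('wrist',[L],o).round(1))
E
```

```text
t 9.7 tcp [0.5559 0.2223 0.2655] rpy [-168.02   22.01 -161.29] | dpos [ 1.1  1.  59.2] ang [-0.   -0.1   0.08] |d| 59.2
0.02698998671816148 [  52.6    0.9  -35.1   31.2  -46.7 -146.4]
[[322.2 181.4]]
```

View pics/w4.png

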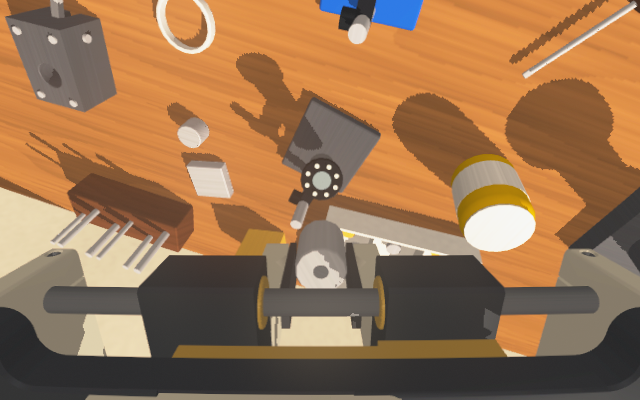

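The lens is at (322,180), against a predicted (322.2,181.4), and the die is straight in the grip. I advance 59 mm along the axis.

Emit:
{"method": "apply_moves", "body": {"deltas": [{"fingers": 10, "delta_pos": [0, 0, 4], "angular": [0, 0, 0]}, {"fingers": 10, "delta_pos": [0, 0, 12], "angular": [0, 0, 0]}, {"fingers": 10, "delta_pos": [1, 1, 24], "angular": [0, 0, 0]}, {"fingers": 10, "delta_pos": [1, 1, 36], "angular": [0, 0, 0]}, {"fingers": 10, "delta_pos": [1, 1, 48], "angular": [0, 0, 0]}, {"fingers": 10, "delta_pos": [1, 1, 56], "angular": [0, 0, 0]}, {"fingers": 10, "delta_pos": [1, 1, 59], "angular": [0, 0, 0]}, {"fingers": 10, "delta_pos": [1, 1, 59], "angular": [0, 0, 0]}, {"fingers": 10, "delta_pos": [1, 1, 59], "angular": [0, 0, 0]}, {"fingers": 10, "delta_pos": [1, 1, 59], "angular": [0, 0, 0]}]}}

```text
clock: 10.8
tool_pos: [0.5798, 0.2181, 0.2127]
orientation: [-168.1, 22.1, -161.4]
force: [-0.1, 0.3, -1.0]
opening: 0.0266
gripper_force: 30.0
```

```bash
python3 - <<'E'
from h import *
t=np.load('tgt.npz'); go(t['F']+t['ax']*.0217,t['Rt']); o=ctrl.get_obs(); print(o['opening'],o['gripper_force'],abs(o['qvel']).max())
snap('scene','s5.png'); print(w2px('scene',[t['F'],t['F']+.036*t['ax'],t['F']-.09*t['ax']]).round(1))
im=cv2.imread('pics/s5.png')[160:320,270:430]
cv2.imwrite('pics/c5.png',cv2.resize(im,None,fx=3.5,fy=3.5,interpolation=cv2.INTER_CUBIC))
E
```

```text
t 10.8 tcp [0.5798 0.2181 0.2127] rpy [-168.09   22.14 -161.42] | dpos [1.1 0.6 1. ] ang [ 0.02  0.   -0.06] |d| 1.6
0.026597686176011798 29.981073435628787 0.1566407731450935
[[363.8 229.1]
 [371.5 216.3]
 [345.9 259.1]]
```

View pics/c5.png

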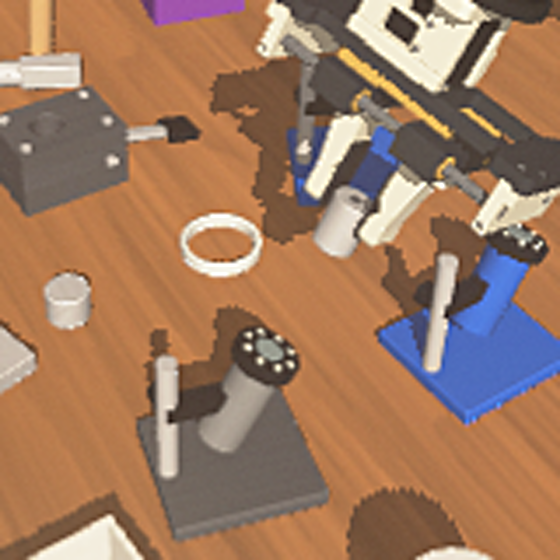

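The die's lower face is at about crop (333,245), against a predicted (328,242). Its axis lines up with the tube and it is clear of everything, so I hand in.

```bash
python3 -c "
from plant import ctrl
print(ctrl.close_job())"
```

```text
the job is handed in; nothing more can be done
None
```

I handed the job in with the die held steady at the inspection camera's focus, its working face square to the lens and within about 2 mm of my measured focus point; no verdict came back.

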